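# Close the sprung cover of a drilling jig at a woodcraft stall

### The job

Pick up the wooden cover by its red grip and set it astride the raised rail of the drilling jig so that it rests level on the tops of the two steel pins, about 25 mm along the rail (to either side) from the place where its hidden holes fit. Slide it along the rail without lifting it until it drops over both pins, then press it down against the sprung pad until it lies flush on the rail, and finish while you still hold it pressed down there with the gripper: do not let go. Do not lower it straight down onto the pins, and leave the vase, the mushroom and the coaster where they are.

Things in the scene. Friction and masses are not known exactly. Their poses are not given: they have to be found in the camera images.
- jig: Fixed drilling jig, bolted down on the left or right: dark foot board 110 x 250 x 15 mm (x, y, z), on it a pale plywood rail 46 mm wide (x), 250 mm long (along the jig's y), its top 60 mm above the table; two steel pins and a sprung pad on the rail. Origin: centre of the foot's underside; z up, x within 25 degrees of straight away from the robot.
- rail_top (a point): The point on top of the rail midway between the pins, 60 mm above the jig's origin; axes as the jig's. The cover's origin is 14 mm above it when it rides on the pin tops, 6 mm when dropped over the pins onto the pad, 0 when flush on the rail (then straight above this point).
- pin_a (a point): Top centre of the steel locating pin at the jig's y = -40 mm, on the rail's centre line: diameter 12 mm, slightly rounded rim, 14 mm above the rail's top (74 mm above the table).
- pin_b (a point): Top centre of the other, equal pin at the jig's y = +40 mm.
- tag_pad (a joint): Sprung pad, a dark block 36 (x) x 44 mm (y) with a cork-coloured tag on it, midway between the pins. Value 0: up, top 6 mm above the rail; grows as it is pressed down, 0.006 m when flush with the rail. The spring pushes with about 3.5 N at the top, 12 N when flush, and lifts the cover again if the push ends.
- cover: Loose wooden saddle, 0.21 to 0.31 kg: plate 68 (x) x 170 (y) x 20 mm (z); along each long side a cheek 8 mm thick reaches 24 mm below the plate's underside; channel between the cheeks 52 mm wide, for the 46 mm rail. Origin: centre of the plate's underside, 24 mm above the table at the start (standing on its cheeks, y within 30 degrees of world y). Same after half a turn.
- cover_slots (a point): The cover's origin again, midway between its two blind slots in the plate's underside, which cannot be seen from above: at the cover's y = -40 and +40 mm, each 15 mm wide along y, 23 mm across (x), 16 mm deep. The pins go into them.
- cover_grip (a point): Centre of the top of the red grip bar in the middle of the cover, 70 mm above the cover's origin. The bar is 60 mm long in the cover's x, 26 mm thick in y and stands 50 mm above the plate; pinch it from above across its 26 mm (fingers closing along the cover's y) or along its 60 mm.
- vase: Bystander: small turned wooden vase, 62 mm wide, 110 mm tall; origin at the centre of its underside. Leave it alone.
- mushroom: Bystander: carved dark wooden mushroom, 60 mm wide, 80 mm tall; origin at the centre of its underside. Leave it alone.
- coaster: Bystander: round blue ceramic coaster, 90 mm across, 14 mm thick, lying flat; origin at the centre of its underside. Leave it alone.
Not all that is in view belongs to the job. What is shaped like the cover but green is not meant.

How it is judged:
On the way, in this order (a step that is already met when the one before it is completed fails the run):
1. the cover rests level astride the rail on the pin tops, 10 to 42 mm along the rail from its place (z of cover in the frame of rail_top between 0.011 and 0.018 m and x of cover in the frame of rail_top between -0.008 and 0.008 m and angle between cover's own z axis and vertical below 0.1 rad and angle between the y axis of cover and the y axis of jig, either way round below 0.1 rad and contact force between cover and jig above 0.5 N and (y of cover in the frame of rail_top between 0.01 and 0.042 m or y of cover in the frame of rail_top between -0.042 and -0.01 m)), for 0.2 s.
2. the cover has dropped over both pins (z of cover in the frame of rail_top below 0.009 m and horizontal distance between cover and rail_top below 0.006 m and angle between cover's own z axis and vertical below 0.1 rad), for 0.1 s.
At the end, for the whole second after the job is handed in: The cover sits over both pins (within 6 mm of its place across, which its slots and cheeks see to), level within about 2 degrees and less than 1.8 mm above the rail's top, the sprung pad pressed at least 4.5 mm down, still, and the fingers are still on the cover with more than 3 N (z of cover in the frame of rail_top below 0.0018 m and value of joint tag_pad above 0.0045 m and horizontal distance between cover and rail_top below 0.006 m and angle between cover's own z axis and vertical below 0.04 rad and angle between the y axis of cover and the y axis of jig, either way round below 0.08 rad and contact force between the fingers and cover above 3 N and linear speed of cover below 0.02 m/s); the arm keeps its last pose, push and grip.
It fails at once if the cover is lowered straight down onto its place or lifted off there, instead of being slid along the pin tops (z of cover in the frame of rail_top between 0.02 and 0.03 m and y of cover in the frame of rail_top between -0.006 and 0.006 m and x of cover in the frame of rail_top between -0.015 and 0.015 m).
It fails at once if a bystander is shifted by more than 30 mm or knocked over (distance of any of vase, mushroom, coaster from where it was at the start of the episode above 0.03 m or angle between any of vase, mushroom, coaster's own z axis and vertical above 0.4 rad).
It also fails if it takes over 42 s, if anything falls off the work surface, if the arm or the gripper's body presses on something with over 40 N, if the wrist force passes 120 N, or if a joint passes its speed limit or range.

### The arm

A 6-joint arm with a two-finger parallel gripper is mounted at the origin on the work surface. World frame = base frame: x ahead of the robot, y to its left, z up, the work surface at z = 0. Lengths are in m, angles in rad, forces in N, time in s.
With the tool pointing down it reaches from about 0.4 to 0.825 m from the base axis. Payload 7 kg.
Tool frame: the origin (TCP) lies at the very end of the fingers, on their centre line; the grasp point (between the pads) lies 19 mm behind it (arm.pinch_z is the z of the grasp point in the tool frame, in m); z points along the fingers, y is the direction in which the jaws open and shut (so a half turn about z gives the same grasp; the last joint's range is limited). The gripper opens to 88 mm and grips with 3 to 60 N. Pads are 19 mm wide; open, the fingers measure 130 mm over their backs; the gripper's body (78 mm by 193 mm) begins 47 mm behind the grasp point.
Start: joints at [-1.046, 0.359, 0.012, 0, -1.224, -0.288], TCP at [0.158, -0.656, 0.227] pointing down, gripper open.
Joint ranges: [-3.07, 3.07], [-1.43, 2.12], [-1.02, 1.25], [-3.03, 1.67], [-3.05, -0], [-3.03, 3.03]. Speed limits (rad/s): [2.39, 2.39, 3.01, 3.14, 3.14, 3.14].

### API

Orientations are given as [roll, pitch, yaw] about the fixed x, y, z axes, in that order (R = Rz(yaw) Ry(pitch) Rx(roll)).
In Python, from station import arm gives the robot as it stands.
- The arm moves only by the tool drive_tool, never from a script. Its argument "targets" is a list of rows, each a list of 6 numbers: the shift along the world's x, y, z in units of 0.04 m (1.0 is 0.04 m), then the turn, a rotation vector about the world's x, y, z in units of 6 degrees (1.0 is 6 degrees). In form: [[x, y, z, wx, wy, wz], ...]. A call has 1 to 5 rows; each row shifts and turns the commanded pose from where the row before left it; what a row does not reach is not made up. A row lasts 1/8 s, in which the tool goes at most 62.5 mm and 10.7 degrees, less where a joint would pass 70% of its speed; a pose out of reach is approached as far as the arm can. A call with a number of a shift or a turn outside -1 to 1 is refused whole. A call with a gripper value outside its range is refused whole. "claw" is the opening, from 0 (shut) to 1 (fully open), set as the call begins (left out, the last holds). The fingers move at their own pace and stop on an object; "newtons" is the grip in N (left out, the last holds). Time passes only in rows, so rows that do not move let the fingers close. It gives the time, the measured TCP pose, the force and the opening at its end, in the units of the state.
- arm.get_state(): the state, without advancing time (a new reading comes with each control period).
- arm.grab_frame(name): name is "side" or "top"; returns (picture, depth): 384x512x3 uint8, red, green, blue; 384x512 float32, m along the optical axis (not along the pixel's ray), 0 where there is no reading.
- arm.get_calibration(name): a dict with "mtx" (3x3 intrinsics, pixels), "origin" and "rotation" of the camera in the world. Camera axes: x right, y up, looking along -z (the intrinsics and any distortion apply to the point x, -y, -z); pixel columns grow to the right and rows downward; lengths in m; the calibration is good to about 2 mm. A picture is of the moment at which its call begins. get_calibration takes no time and is no camera call.
- arm.job_done(): hands the job in, once; it reports no verdict.
Trained networks look in the newest picture that a camera, given by its name, has taken for a name from the list of things; names that differ only in an ending like _2 or _b are one class to them, and where a whole thing is asked for, a point or a joint stands for the part that bears it (a point fixed in the world has none). Each returns a list of dicts, best first, with "score" (0 to 1); they miss things now and then, are a little off and sometimes report something else, mostly with a low value. They report only what shows in the picture. A call takes as long as a camera call. They do not tell look-alikes from the thing itself.
- arm.search_frame(target, camera): "point" ([x, y, z] in m, in the coordinates of the camera as it stood for that picture, good to about 4 mm: the middle of the surface that is visible of it).
- arm.cut_out(target, camera): "pixels" (384x512 bool, what is visible of it).
- arm.landmark_of(target, camera): "point" ([x, y, z] in m, in the coordinates of the camera as it stood for that picture, good to about 4 mm: a listed point, or the origin of a listed thing).
The state is a dict: "t": time; "q": joint angles; "qd": joint speeds; "joint_efforts": joint torques, N m; "eef_pos": TCP position; "ee_rot": TCP orientation; "force": force on the tool from outside, world axes, zero at the start; "moment": the same for the moment, N m; "width": finger opening in m.
Only numpy, scipy, OpenCV 4.12 (cv2) and the standard library are available. Lean on these libraries where they do the work, as an engineer would, in place of code of your own. Each camera call takes 0.05 s, during which the arm holds its last target. There are 200 camera calls.

## Working session

There is one attempt and no reset: what is moved stays moved. The work goes in short steps, Python scripts to look and compute and a tool call to move; the robot and the scene stay as the last step left them, time stands still between calls to the robot, and variables do not carry over. Pictures are saved under pics/ and viewed, about 8 in all and at most 12, crops included, and the job is handed in when it is done.

Besides the shell and the picture viewer there is one more tool, called after "Request:" in YAML: its name, and indented under it one key for each argument. drive_tool: Moves the arm, as the interface text tells. Shifts and turns lie within -1 to 1; 1 stands for 0.04 m of shift or 6 degrees of turn. Its arguments: {"type":"object","properties":{"targets":{"type":"array"},"claw":{"type":"number"},"newtons":{"type":"number"}},"required":["targets"]}

```bash
mkdir -p pics; cat > h.py <<'E'
import numpy as np, cv2
from station import arm
def w(cam,p):
    c=arm.get_calibration(cam); return np.array(c["origin"])+np.array(c["rotation"])@np.array(p)
def cloud(cam,d):
    c=arm.get_calibration(cam); K=np.array(c["mtx"]); v,u=np.mgrid[:384,:512]
    P=np.stack([(u-K[0,2])/K[0,0]*d,-(v-K[1,2])/K[1,1]*d,-d],-1)
    return P@np.array(c["rotation"]).T+np.array(c["origin"])
E
python3 - <<'E'
from h import *
ims=[]
for cam in("top","side"):
    im,d=arm.grab_frame(cam); ims.append(im); np.savez(f"{cam}0.npz",im=im,d=d)
    c=arm.get_calibration(cam); print(cam,{k:np.round(v,3).tolist() if not isinstance(v,str) else v for k,v in c.items()})
    for t in("cover","cover_grip","jig","rail_top","pin_a","tag_pad","vase","mushroom","coaster"):
        try:
            K=np.array(c["mtx"])
            for r in arm.landmark_of(t,cam)[:3]:
                p=r["point"]; print(cam,t,round(r["score"],2),np.round(w(cam,p),3),"px",int(K[0,2]-K[0,0]*p[0]/p[2]),int(K[1,2]+K[1,1]*p[1]/p[2]))
        except Exception as e: print(t,e)
a=np.vstack(ims)[:,:,::-1]; cv2.imwrite("pics/a.png",cv2.resize(np.hstack(ims)[:,:,::-1],(800,300)))
cv2.imwrite("pics/top.png",ims[0][:,:,::-1])
print(arm.get_state())
E
```

```text
top {'mtx': [[396.903, 0.0, 254.781], [0.0, 396.903, 187.994], [0.0, 0.0, 1.0]], 'origin': [0.461, 0.001, 1.223], 'rotation': [0.083, -0.008, -1.559]}
top cover 0.89 [2.337 1.876 3.098] px 313 245
top cover 0.71 [2.358 1.897 3.119] px 324 190
top cover 0.68 [2.384 1.924 3.146] px 324 128
top cover_grip 0.92 [2.247 1.786 3.008] px 328 189
top cover_grip 0.87 [2.228 1.767 2.99 ] px 316 246
top cover_grip 0.76 [2.27  1.809 3.032] px 327 124
top jig 0.72 [2.352 1.892 3.114] px 188 184
top rail_top 0.87 [2.258 1.797 3.019] px 184 181
top pin_a 0.9 [2.252 1.791 3.013] px 198 177
top pin_a 0.89 [2.244 1.783 3.005] px 172 184
tag_pad it knows: coaster, cover, cover_grip, cover_slots, jig, mushroom, pin, rail_top, vase
top vase 0.88 [2.398 1.937 3.159] px 242 120
top mushroom 0.65 [2.339 1.879 3.101] px 115 177
top coaster 0.96 [2.421 1.961 3.183] px 394 178
side {'mtx': [[388.386, 0.0, 253.211], [0.0, 388.386, 184.765], [0.0, 0.0, 1.0]], 'origin': [0.347, 0.814, 0.991], 'rotation': [0.752, 0.011, -2.868]}
side cover 0.74 [4.473 4.94  5.117] px 230 148
side cover 0.72 [5.006 5.473 5.649] px 3
[... 544 characters left out ...]
e coaster 0.59 [5.01  5.477 5.653] px 281 123
{'t': 0.9, 'q': array([-1.04588360e+00,  3.58598343e-01,  1.18979384e-02,  5.71071387e-06,
       -1.22407173e+00, -2.88126399e-01]), 'qd': array([-0.0004535 ,  0.00050207, -0.0016591 ,  0.0001005 , -0.00055943,
       -0.00058752]), 'joint_efforts': array([ 1.94968416e-03, -5.82352531e+01,  2.93305653e+01,  7.00255752e+00,
        1.25925758e-02, -1.75729605e-05]), 'eef_pos': array([ 0.15833869, -0.65615369,  0.22656245]), 'ee_rot': array([-3.14156794e+00,  1.72357054e-06, -2.90480438e+00]), 'force': array([ 0.63089386,  1.10444404, -0.61386614]), 'moment': array([ 2.38992284e-02,  1.40547203e-05, -1.42785689e-02]), 'width': 0.08770393745703747}
```

View pics/a.png

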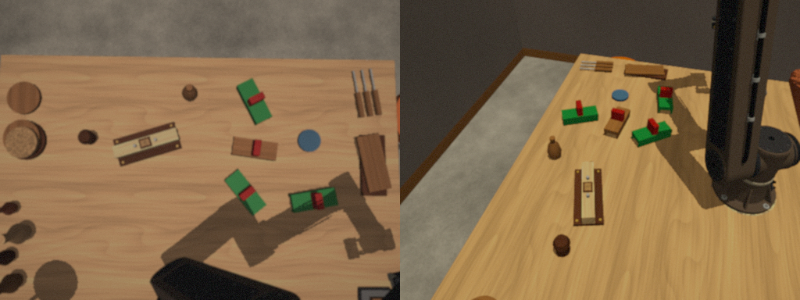

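View pics/top.png

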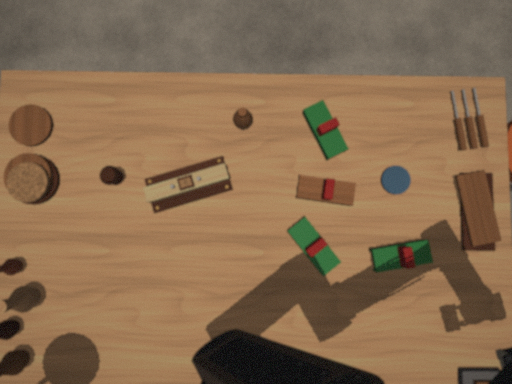

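The pictures show the jig at top (188,184) and the mushroom at (112,175). The vase is at (242,119) and the coaster at (396,180). Possible covers: green (325,130), green (314,246), green (401,255) and wood (326,190). The wooden one at (326,190) fits the description, so I'll crop it and measure. Orientation is rpy, so I'm fixing the helper.

```bash
sed -i '2a from scipy.spatial.transform import Rotation as Ro' h.py; sed -i 's/np.array(c\["rotation"\])/Ro.from_euler("xyz",c["rotation"]).as_matrix()/' h.py
cat >> h.py <<'E'
def rect(P,m,z0,z1,name):
    Q=P[m&(P[...,2]>z0)&(P[...,2]<z1)]
    (c,s,a)=cv2.minAreaRect((Q[:,:2]*1000).astype(np.float32)); 
    if s[0]>s[1]: s=s[::-1]; a+=90
    # long-axis yaw
    # opencv: angle a is direction of width edge; long edge is a+90
    y=(a+90)%180
    print(name,"n",len(Q),"c",np.round(c,1),"med",np.round(np.median(Q,0)*1000,1),"mean",np.round(Q.mean(0)*1000,1),"size",np.round(s,1),"longyaw",round(y,2)); return Q
def box(u0,u1,v0,v1):
    m=np.zeros((384,512),bool); m[v0:v1,u0:u1]=1; return m
E
python3 - <<'E'
from h import *
P={c:cloud(c,np.load(c+"0.npz")["d"]) for c in("top","side")}
for c,b,j in(("top",box(288,362,165,215),box(140,240,148,220)),("side",box(256,304,133,178),box(220,265,200,295))):
    m=b&(np.load(c+"0.npz")["d"]>0); j=j&(np.load(c+"0.npz")["d"]>0)
    print(c,"table z",np.median(P[c][m][:,2]))
    for n,k,a,z in(("grip",m,.086,.105),("plate",m,.036,.052),("rail",j,.055,.0645),("foot",j,.008,.022),("pins",j,.069,.08)):
        try: rect(P[c],k,a,z,c+n)
        except Exception as e: print(n,"none")
K=0
for cam in("top","side"):
    arm.grab_frame(cam)
    for t in("cover","cover_grip","jig","rail_top","pin_a","vase","mushroom","coaster"):
        for r in arm.landmark_of(t,cam)[:4]: print(cam,t,round(r["score"],2),np.round(w(cam,r["point"])*1000,1))
im=np.load("top0.npz")["im"][:,:,::-1]
a=cv2.resize(im[145:225,280:370],None,fx=6,fy=6,interpolation=3); b=cv2.resize(im[140:220,140:240],None,fx=2.5,fy=2.5)
o=np.zeros((480,790,3),np.uint8); o[:,:540]=a; o[:200,540:]=b; cv2.imwrite("pics/b.png",o)
E
```

```text
top table z 0.0018359793717004358
topgrip n 194 c [ 558.8 -219. ] med [ 558.3 -218.5   93.6] mean [ 558.3 -218.2   93.3] size [26.5 59.8] longyaw 172.67
topplate n 1067 c [ 558.8 -219.3] med [ 558.4 -202.7   43.8] mean [ 558.2 -217.5   43.8] size [ 68.6 171. ] longyaw 82.22
toprail n 1132 c [574.2 197.6] med [573.7 197.8  59.9] mean [574.  197.3  59.9] size [ 46.8 250.3] longyaw 107.55
topfoot n 1554 c [599.3 205.4] med [564.6 195.9  14.8] mean [570.  196.2  14.8] size [162.9 250.1] longyaw 107.5
toppins n 37 c [570.7 195.5] med [573.  187.2  72. ] mean [573.4 195.4  72.2] size [23.9 88.6] longyaw 111.49
side table z 0.0016829870068438835
sidegrip n 104 c [ 553.2 -218.4] med [ 552.7 -215.3   92.5] mean [ 552.8 -216.1   92.1] size [32.3 61.1] longyaw 169.67
sideplate n 494 c [ 510.7 -214.4] med [ 547.6 -178.1   42.7] mean [ 542.1 -191.5   42.8] size [156.7 175.7] longyaw 82.8
siderail n 998 c [569.2 196.7] med [565.5 217.4  58.8] mean [566.9 206.8  59. ] size [ 44.6 251. ] longyaw 107.75
sidefoot n 1525 c [570.2 196.1] med [564.4 215.   13.6] mean [565.1 210.4  13.6] size [110.  254.2
[... 764 characters left out ...]
90.1 427.1   2. ]
top coaster 0.67 [564.2 232.2  71.7]
top coaster 0.58 [ 597.8 -440.1   -1. ]
side cover 0.91 [ 738.5 -213.9   19.6]
side cover 0.86 [ 361.1 -446.4   22.3]
side cover 0.73 [ 385.3 -183.6   22.9]
side cover 0.67 [ 556.1 -218.9   28.1]
side cover_grip 0.65 [ 553.2 -220.    94.4]
side cover_grip 0.64 [ 360.9 -444.7   93.9]
side cover_grip 0.62 [ 388.8 -183.4   90.3]
side cover_grip 0.58 [ 736.8 -219.4   91.4]
side jig 0.7 [ 5.698e+02  1.965e+02 -4.000e-01]
side rail_top 0.87 [571.8 196.7  54.2]
side pin_a 0.96 [585.8 159.7  72.4]
side pin_a 0.71 [560.1 237.8  72.8]
side vase 0.69 [769.6  31.    2.1]
side mushroom 0.63 [595.5 426.5  -3.7]
side coaster 0.84 [ 592.5 -443.    -4.1]
```

View pics/b.png

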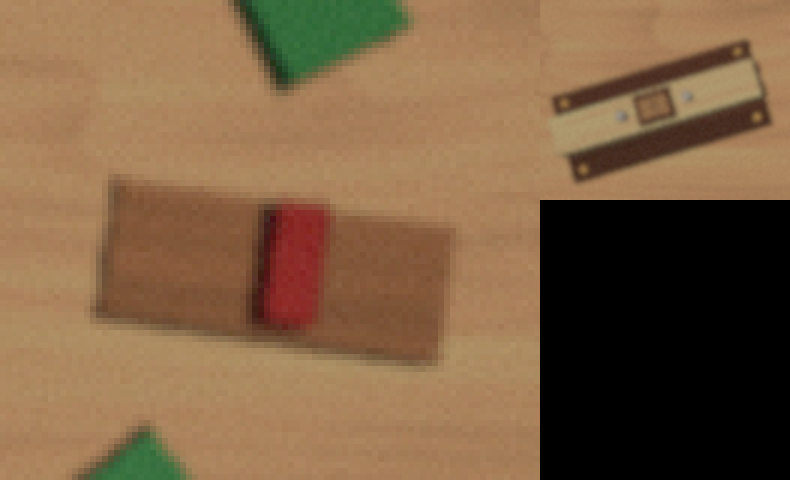

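The crop confirms the choice: a wooden cover with red grip, plain wood at crop (270,270), while the green ones sit apart at the edges. Cover centre is about (558,-219) mm with its y axis at 82.3°. The jig is at about (572,197) mm with its y axis at 107.5°. Sizes and heights match the description. Moving above the cover now.

Request:
drive_tool:
  targets:
    - [0.6,0.66,0,0,0,-0.4]
    - [0.7,0.75,0,0,0,-0.4]
    - [0.7,0.75,0,0,0,-0.4]
    - [0.7,0.75,0,0,0,-0.4]
    - [0.7,0.75,0,0,0,-0.4]
  claw: 1

```text
t: 2.42
eef_pos: [0.2951, -0.5088, 0.2267]
ee_rot: [-3.141, 0.0, -3.116]
force: [0.9, -0.6, 0.4]
width: 0.088
```

Request:
drive_tool:
  targets:
    - [0.7,0.75,0,0,0,-0.4]
    - [0.7,0.75,0,0,0,-0.4]
    - [0.7,0.75,0,0,0,-0.4]
    - [0.7,0.75,0,0,0,-0.35]
    - [0.7,0.75,0,0,0,0]

```text
t: 3.05
eef_pos: [0.4352, -0.3587, 0.2268]
ee_rot: [-3.141, 0.001, 3.006]
force: [-0.3, 0.1, -0.5]
width: 0.0879
```

Request:
drive_tool:
  targets:
    - [0.7,0.75,0,0,0,0]
    - [0.7,0.75,0,0,0,0]
    - [0.7,0.75,0,0,0,0]
    - [0.7,0.75,0,0,0,0]
    - [0,0,0,0,0,0]

```text
t: 3.68
eef_pos: [0.548, -0.2379, 0.2263]
ee_rot: [3.142, 0.0, 3.009]
force: [0.3, 0.0, 0.6]
width: 0.0878
```

Request:
drive_tool:
  targets:
    - [0.23,0.47,-0.3,0,0,0]
    - [0,0,-1,0,0,0]
    - [0,0,-1,0,0,0]
    - [0,0,-0.6,0,0,0]
    - [0,0,-0.5,0,0,0]

```text
t: 4.3
eef_pos: [0.5546, -0.2208, 0.0888]
ee_rot: [3.141, -0.002, 3.006]
force: [-0.1, 0.3, 0.6]
width: 0.0871
```

Request:
drive_tool:
  targets:
    - [0,0,-0.5,0,0,0]
    - [0,0,-0.4,0,0,0]
    - [0,0,0,0,0,0]

```text
t: 4.68
eef_pos: [0.5544, -0.2208, 0.0532]
ee_rot: [-3.142, -0.003, 3.006]
force: [-0.1, 0.3, 0.4]
width: 0.0877
```

Request:
drive_tool:
  targets:
    - [0,0,0,0,0,0]
    - [0,0,0,0,0,0]
    - [0,0,0,0,0,0]
    - [0,0,0,0,0,0]
    - [0,0,0,0,0,0]
  claw: 0
  newtons: 40

```text
t: 5.3
eef_pos: [0.5556, -0.2209, 0.0547]
ee_rot: [3.142, 0.0, 3.007]
force: [1.0, -0.6, 0.0]
width: 0.0426
```

Request:
drive_tool:
  targets:
    - [0,0,0,0,0,0]
    - [0,0,0,0,0,0]
    - [0,0,0,0,0,0]
    - [0,0,0,0,0,0]

```text
t: 5.8
eef_pos: [0.5556, -0.2209, 0.0546]
ee_rot: [3.142, 0.0, 3.007]
force: [-0.6, 0.9, 0.2]
width: 0.0257
```

Request:
drive_tool:
  targets:
    - [0,0,0.3,0,0,0]
    - [0,0,0.6,0,0,0]
    - [0,0,0.8,0,0,0]
    - [0,0,0.8,0,0,0]
    - [0,0,0,0,0,0]

```text
t: 6.42
eef_pos: [0.5571, -0.2214, 0.1581]
ee_rot: [-3.141, 0.005, 3.007]
force: [0.1, 0.9, -3.3]
width: 0.026
```

```bash
python3 - <<'E'
from h import *
im,d=arm.grab_frame("side"); s=arm.get_state(); print(s["eef_pos"],s["ee_rot"],s["force"],s["moment"],s["width"])
cv2.imwrite("pics/c.png",cv2.resize(im[80:220,180:360,::-1],None,fx=4,fy=4))
im,d=arm.grab_frame("top"); P=cloud("top",d)
rect(P,box(270,380,140,240),.105,.155,"held")
E
```

```text
[ 0.55602143 -0.22100034  0.15613231] [3.14128413e+00 2.67423347e-03 3.00643570e+00] [-1.09284704  0.51669493 -3.0674783 ] [0.02149207 0.00065129 0.01029039] 0.02596147546270522
held n 156 c [ 529.7 -217. ] med [ 526.9 -222.3  143.4] mean [ 527.1 -218.1  136.2] size [  9.3 169.6] longyaw 82.23
```

View pics/c.png

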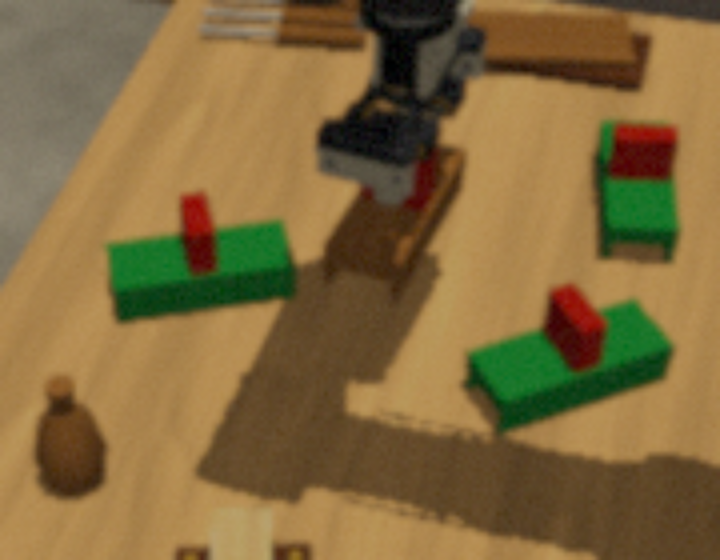

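The wooden cover is held level in the gripper (crop ~(395,220)), with about 3 N of weight. TCP height is cover origin + 30.5 mm. Carrying it to −25 mm along the rail, above the pins.

Request:
drive_tool:
  targets:
    - [0,0.35,0.1,0,0,0.2]
    - [0.05,0.7,0.1,0,0,0.3]
    - [0.05,0.75,0,0,0,0.3]
    - [0.05,0.75,0,0,0,0.3]
    - [0.05,0.75,0,0,0,0.3]

```text
t: 7.15
eef_pos: [0.5629, -0.0874, 0.1618]
ee_rot: [-3.141, -0.002, -3.128]
force: [0.1, -0.6, -1.9]
width: 0.0257
```

Request:
drive_tool:
  targets:
    - [0.05,0.75,0,0,0,0.3]
    - [0.05,0.75,0,0,0,0.3]
    - [0.05,0.75,0,0,0,0.3]
    - [0.05,0.75,0,0,0,0.3]
    - [0.05,0.75,0,0,0,0.3]

```text
t: 7.78
eef_pos: [0.5727, 0.0625, 0.1617]
ee_rot: [-3.141, -0.002, -2.971]
force: [-0.5, 0.4, -2.1]
width: 0.0257
```

Request:
drive_tool:
  targets:
    - [0.05,0.75,0,0,0,0.3]
    - [0.05,0.75,0,0,0,0.3]
    - [0,0.6,0,0,0,0.3]
    - [0,0.4,0,0,0,0.3]
    - [0,0,0,0,0,0.1]

```text
t: 8.4
eef_pos: [0.5772, 0.162, 0.1622]
ee_rot: [-3.141, -0.001, -2.834]
force: [-0.1, -0.1, -3.0]
width: 0.0259
```

Request:
drive_tool:
  targets:
    - [0,0,0,0,0,0]
    - [0,0,0,0,0,0]

```text
t: 8.65
eef_pos: [0.5775, 0.1603, 0.1626]
ee_rot: [-3.142, -0.0, -2.838]
force: [-0.6, 0.2, -2.3]
width: 0.0259
```

```bash
cat > m.py <<'E'
from h import *
import sys
im,d=arm.grab_frame("side"); s=arm.get_state(); print(np.round(s["eef_pos"],4),s["ee_rot"],s["force"])
z=float(sys.argv[1])  # plate top z
P=cloud("side",d); rect(P,box(190,300,150,310)&(d>0),z-.006,z+.006,"plate side")
cv2.imwrite(sys.argv[2],cv2.resize(im[160:310,180:310,::-1],None,fx=4,fy=4))
im,d=arm.grab_frame("top"); P=cloud("top",d)
Q=rect(P,box(120,290,130,230)&(d>0),z-.006,z+.006,"plate top")
E
python3 m.py 0.154 pics/d.png
```

```text
[0.5775 0.1604 0.1627] [-3.14153331e+00  2.57780677e-05 -2.83772808e+00] [ 0.06306572 -0.12366871 -2.11642893]
plate side n 438 c [575.4 163.9] med [558.7 215.4 150.7] mean [559.2 214.4 150.8] size [ 66.1 165.3] longyaw 108.18
plate top n 183 c [556.7 155. ] med [551.2 160.1 151.9] mean [551.5 157.9 152. ] size [ 35.2 170.5] longyaw 102.0
```

View pics/d.png

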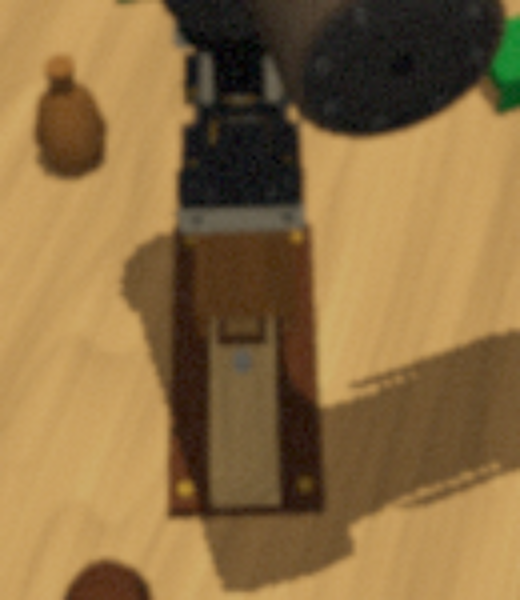

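The side view shows the cover (crop ~(245,275)) in line over the rail, with pin_b at (243,360) and the far end hidden by the gripper. It needs about +5 mm across and +10 mm along. I'll then lower it to just above the rail and re-measure.

Request:
drive_tool:
  targets:
    - [0.05,0.25,0,0,0,0]
    - [0,0,-0.35,0,0,0]
    - [0,0,-0.4,0,0,0]
    - [0,0,-0.35,0,0,0]
    - [0,0,0,0,0,0]

```text
t: 9.38
eef_pos: [0.5785, 0.1704, 0.1165]
ee_rot: [-3.141, -0.003, -2.837]
force: [-0.7, -0.3, -2.4]
width: 0.026
```

```bash
python3 m.py 0.1085 pics/e.png; python3 - <<'E'
from h import *
im,d=arm.grab_frame("side");P=cloud("side",d)
c,s=np.cos(np.radians(17.5)),np.sin(np.radians(17.5))
D=P[...,:2]-np.array([.5695,.1966]); X=(c*D[...,0]+s*D[...,1])*1e3; Y=(-s*D[...,0]+c*D[...,1])*1e3; Z=P[...,2]
for n,a,b,lo,hi in(("rail",.055,.0645,70,120),("plate",.1,.115,-20,55)):
    m=(d>0)&(Z>a)&(Z<b)&(Y>lo)&(Y<hi)&(abs(X)<45)
    y=np.round(Y[m]/5); e=[(X[m][y==k].min(),X[m][y==k].max()) for k in np.unique(y)]
    print(n,np.round(np.median(e,0),1),"mid",np.mean(np.median(e,0)),"Ymax",np.percentile(Y[m],99.5),"z",np.median(Z[m]))
E
```

```text
[0.5791 0.1707 0.1176] [-3.14092454e+00 -1.80368231e-03 -2.83671821e+00] [-0.06558195 -0.15643313 -1.91733301]
plate side n 403 c [646.2 128.3] med [562.6 223.2 104.8] mean [582.4 204.9 105.1] size [ 82.  336.1] longyaw 131.81
plate top n 177 c [559.  164.3] med [552.5 169.7 106.9] mean [553.3 166.8 107. ] size [ 33.8 171.7] longyaw 102.32
rail [-20.1  21.5] mid 0.7101658204633345 Ymax 119.13761728071815 z 0.0585762275884093
plate [-30.9  33.2] mid 1.161551441241329 Ymax 54.7703806000593 z 0.1063883876231066
```

View pics/e.png

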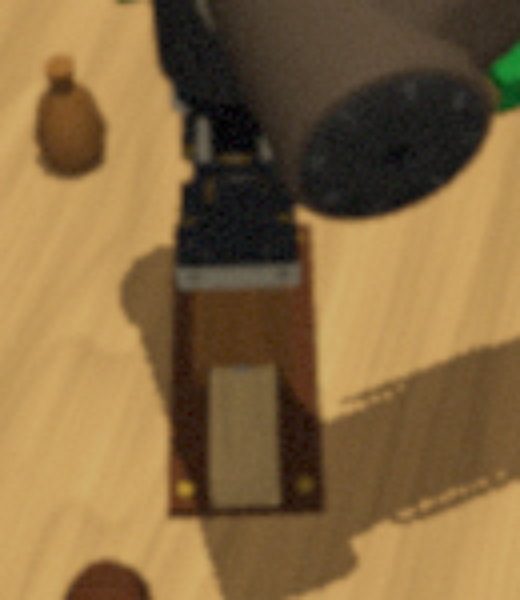

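Centred across within ~0.5 mm (rail mid 0.7, plate mid 1.2); along is about −27 mm. The picture shows the cover end at (243,360) reaching pin_b, straight on the rail. Lowering it onto the pin tops.

Request:
drive_tool:
  targets:
    - [0,0,-0.15,0,0,0]
    - [0,0,-0.12,0,0,0]
    - [0,0,-0.06,0,0,0]
    - [0,0,0,0,0,0]

```text
t: 10.02
eef_pos: [0.5794, 0.171, 0.1051]
ee_rot: [-3.141, -0.0, -2.837]
force: [-0.6, -0.1, -2.8]
width: 0.0254
```

Request:
drive_tool:
  targets:
    - [0,0,-0.04,0,0,0]
    - [0,0,-0.03,0,0,0]
    - [0,0,0,0,0,0]
    - [0,0,0,0,0,0]

```text
t: 10.52
eef_pos: [0.5798, 0.1711, 0.1045]
ee_rot: [-3.142, 0.001, -2.836]
force: [-5.0, -1.1, 10.6]
width: 0.0257
```

Contact on the pin tops at the expected height (TCP 0.1045 m = origin 14 mm above the rail). Sliding along +y of the jig.

Request:
drive_tool:
  targets:
    - [0,0,0,0,0,0]
    - [-0.02,0.07,0,0,0,0]
    - [-0.03,0.1,0,0,0,0]
    - [-0.03,0.1,0,0,0,0]
    - [-0.03,0.1,0,0,0,0]

```text
t: 11.15
eef_pos: [0.5767, 0.1856, 0.1045]
ee_rot: [-3.141, 0.003, -2.836]
force: [1.1, -4.2, 6.5]
width: 0.0259
```

Request:
drive_tool:
  targets:
    - [-0.02,0.06,0,0,0,0]
    - [-0.01,0.04,0,0,0,0]
    - [-0.015,0.04,0,0,0,0]
    - [0,0,0,0,0,0]

```text
t: 11.65
eef_pos: [0.5749, 0.1914, 0.1045]
ee_rot: [-3.141, 0.003, -2.836]
force: [0.9, -3.3, 5.8]
width: 0.0258
```

Request:
drive_tool:
  targets:
    - [-0.008,0.025,-0.02,0,0,0]
    - [-0.008,0.025,0,0,0,0]
    - [-0.008,0.025,0,0,0,0]
    - [-0.008,0.025,0,0,0,0]
    - [0,0,0,0,0,0]

```text
t: 12.28
eef_pos: [0.5739, 0.1953, 0.1039]
ee_rot: [-3.141, 0.004, -2.836]
force: [1.5, -3.4, 6.5]
width: 0.0261
```

Request:
drive_tool:
  targets:
    - [-0.008,0.02,-0.02,0,0,0]
    - [-0.008,0.02,0,0,0,0]
    - [0,0,0,0,0,0]

```text
t: 12.65
eef_pos: [0.5711, 0.1971, 0.1006]
ee_rot: [3.142, -0.001, -2.837]
force: [-0.3, -0.3, -1.5]
width: 0.0257
```

Request:
drive_tool:
  targets:
    - [-0.008,0.02,0,0,0,0]
    - [-0.008,0.02,0,0,0,0]
    - [0,0,0,0,0,0]

```text
t: 13.02
eef_pos: [0.5707, 0.1985, 0.1008]
ee_rot: [-3.141, -0.0, -2.837]
force: [0.2, -1.5, -2.6]
width: 0.0259
```

It dropped into the slots: z fell 4 mm with no upward force. Now pressing down.

Request:
drive_tool:
  targets:
    - [0.003,-0.015,-0.05,0,0,0]
    - [0,0,-0.05,0,0,0]
    - [0,0,-0.02,0,0,0]
    - [0,0,0,0,0,0]
    - [0,0,0,0,0,0]

```text
t: 13.65
eef_pos: [0.5709, 0.1981, 0.0964]
ee_rot: [3.141, 0.0, -2.837]
force: [-2.0, 0.4, 1.0]
width: 0.0261
```

Request:
drive_tool:
  targets:
    - [0,0,-0.05,0,0,0]
    - [0,0,-0.05,0,0,0]
    - [0,0,-0.04,0,0,0]
    - [0,0,0,0,0,0]

```text
t: 14.15
eef_pos: [0.571, 0.1981, 0.0912]
ee_rot: [-3.142, 0.0, -2.836]
force: [-4.1, 0.5, 8.0]
width: 0.0259
```

Request:
drive_tool:
  targets:
    - [0,0,-0.03,0,0,0]
    - [0,0,-0.03,0,0,0]
    - [0,0,-0.03,0,0,0]
    - [0,0,0,0,0,0]

```text
t: 14.65
eef_pos: [0.571, 0.1982, 0.0905]
ee_rot: [-3.141, 0.002, -2.836]
force: [-13.2, -1.2, 29.4]
width: 0.0259
```

```bash
python3 m.py 0.08 pics/f.png; python3 - <<'E'
from h import *
im,d=arm.grab_frame("side");P=cloud("side",d)
c,s=np.cos(np.radians(17.5)),np.sin(np.radians(17.5))
D=P[...,:2]-np.array([.5695,.1966]); X=(c*D[...,0]+s*D[...,1])*1e3; Y=(-s*D[...,0]+c*D[...,1])*1e3; Z=P[...,2]
for n,lo,hi in(("rail",95,120),("plate",30,80)):
    m=(d>0)&(Z>.05)&(Z<.09)&(Y>lo)&(Y<hi)&(abs(X)<15); print(n,np.median(Z[m])*1e3)
m=(d>0)&(Z>.072)&(Z<.09)&(Y>40)&(Y<110)&(abs(X)<15); print("plate end (want 85)",np.percentile(Y[m],98))
E
```

```text
[0.5711 0.1982 0.0905] [-3.14143715e+00  1.87514670e-03 -2.83571990e+00] [-13.73442745  -1.31631698  30.83690589]
plate side n 502 c [623.4 203.8] med [560.8 258.9  78.3] mean [576.4 259.1  78.2] size [160.  446.5] longyaw 114.28
plate top n 152 c [551.4 191.8] med [542.7 198.   79.5] mean [544.4 193.5  79.8] size [ 21.7 170.4] longyaw 107.62
rail 58.8209599791461
plate 78.85062622303107
plate end (want 85) 86.55573263162702
```

View pics/f.png

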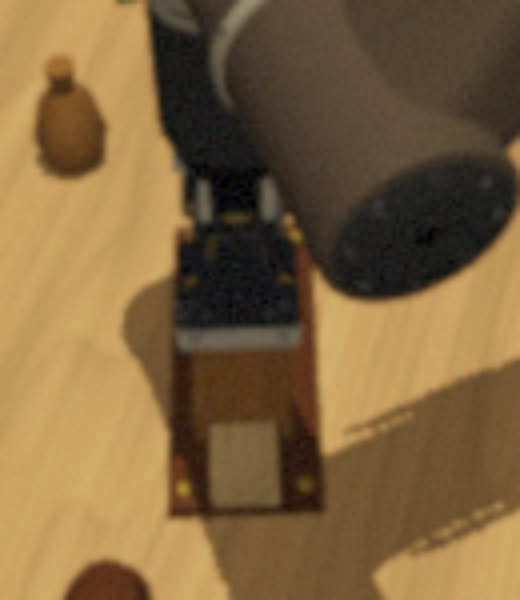

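The picture shows the cover (crop ~(245,380)) straight on the rail. Plate top is 20.0 mm above the rail top, so it is flush. TCP is 0.0905 m as predicted and the push is steady at about 31 N. Handing in.

```bash
python3 -c "
from station import arm
print(arm.job_done()); s=arm.get_state(); print(s['t'],s['eef_pos'],s['force'],s['width'])"
```

```text
the job is handed in; nothing more can be done
None
the job is handed in; nothing more can be done
```

The wooden cover is pressed flush on the rail over both pins, and the job was handed in while I was still holding it. No verdict was reported.

- **Placing:** I gripped the cover by its red grip and rested it on the pin tops about 27 mm along the rail. At first contact the tool height put the cover's origin 14 mm above the rail.
- **Sliding:** I slid it along the rail without lifting. The drop showed as a 4 mm fall in tool height and the upward force vanishing.
- **Final height:** The side camera put the plate top 20.0 mm above the rail top, which is the plate's thickness, so it lies flush. The tool height of 0.0905 m agrees.
- **Final hold:** The tool was level within about 0.1° and the push steady at about 31 N. The grip was set to 40 N, with the fingers on the bar at 25.9 mm.

Two readings disagreed or stayed unexplained:
- **Camera offset:** The two cameras differed by about 5 mm in x, so I relied on positions relative to the jig. The cover's end read 86.6 mm along the rail against an ideal 85, within the 6 mm limit.
- **Sideways force:** About 14 N acted along x while pressing; it did not move or tilt the tool.

I did not measure the bystanders again after the moves. The vase looked undisturbed in the last pictures, but the coaster was out of those crops and the mushroom only partly in view.

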